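# Lower the scoop stand one hole, level with its twins

### The job

On this sweet-shop counter stand three telescoping scoop stands; one has been left one hole higher than the other two. Press the sprung button on top of the raised one, push its tube down to the next hole so that it is level with the other two, and let the button spring fully back out so that it is locked there. Leave the two other stands as they are.

Things in the scene. Friction and masses are not known exactly. Their poses are not given: they have to be found in the camera images.
- raised_top (a point): Centre of the top face of the RAISED stand's button, z up; starts about 298 mm above the counter, one hole higher than the twins, and must end 45 mm lower. The button is a steel disc 26 mm across in the middle of the top of a black round hub (60 mm across, 18 mm thick), standing 8 mm proud. Stop straight after one hole: the next is only 45 mm lower.
- raised_button (a joint): Button travel, m: 0 = out, pin locked in a hole (5 mm play each way); 0.006 = at its stop, still 2 mm proud, pin drawn in (5 N). Kept in and pushed on down with 8 to 12 N, hub and tube slide down; the stiff tube stays where pushing stops. Let go off a hole, it stays about 4 mm in; then push the hub's rim down, or grip the hub and pull up, until the pin snaps in. Locked, it cannot go down.
- twin_a_top (a point): Centre of the top face of the button of one of the two other stands, same make, already at the right height: about 253 mm above the counter. Leave it alone. Each stand has a fixed dark foot 110 mm across, a steel outer tube with black slot-shaped holes 45 mm apart and an inner tube carrying the hub.
- twin_b_top (a point): The same point on the third stand, also about 253 mm above the counter. Leave it alone. Four thin hooks reach 55 mm from each stand's axis, no higher than the hub's top, with steel scoops and tongs hanging below. The three stands are 170 mm or more apart; jars about 115 mm high stand between them.

How it is judged:
By the outcome, as a careful person would: the job done as asked, in the order asked, and still so for the second after the job is handed in, with the robot touching nothing.
It also fails if it takes over 38 s, if anything falls off the work surface, if the arm or the gripper's body presses on something with over 40 N, if the wrist force passes 120 N, or if a joint passes its speed limit or range.

### The arm

A 7-joint arm with a two-finger parallel gripper is mounted at the origin on the work surface. World frame = base frame: x ahead of the robot, y to its left, z up, the work surface at z = 0. Lengths are in m, angles in rad, forces in N, time in s.
With the tool pointing down it reaches from about 0.4 to 0.925 m from the base axis. Payload 4.1 kg.
Tool frame: the origin (TCP) lies at the very end of the fingers, on their centre line; the grasp point (between the pads) lies 19 mm behind it; z points along the fingers, y is the line along which they close (so a half turn about z gives the same grasp; the last joint's range is limited). The gripper opens to 85 mm and grips with 20 to 120 N. Pads are 22 mm wide; open, the fingers measure 114 mm over their backs; the gripper's body (76 mm by 85 mm) begins 54 mm behind the grasp point. The pads swing forward as they close: fully open they stand 13 mm farther back than shut.
Start: joints at [1.201, 0.398, 0.045, 1.537, -0.019, 1.207, -0.051], TCP at [0.174, -0.626, 0.231] pointing down, gripper open.
Joint ranges: [-2.82, 2.82], [-0.49, 2.23], [-1.37, 1.46], [0, 2.46], [-1.36, 4.5], [0.23, 2], [-2.94, 2.94]. Speed limits (rad/s): [2.57, 2.57, 3.14, 3.14, 3.14, 3.14, 3.14].

### API

Orientations are given as [roll, pitch, yaw] about the fixed x, y, z axes, in that order (R = Rz(yaw) Ry(pitch) Rx(roll)).
In Python, from plant import movep, line_to, set_joints, command_gripper, wait, solve_ik, read_camera, camera_info, IKError, hand_in, find_in, cut_out, landmark_of, get_time_s, get_qpos, get_joint_vel, get_tau, get_ee_pos, get_eef_rot, get_force, get_ft_torque, get_width, get_grip_force gives the robot as it stands. Calls block until the motion is done:
- movep(position, orientation): joint-space move of the TCP to a pose.
- line_to(position, feed=0.15, orientation=None): straight line of the TCP; orientation=None keeps the orientation; feed is the mean speed in m/s.
- set_joints(angles): joint-space move.
- command_gripper(opening): opening from 0.0 (shut) to 1.0 (fully open); the grip force is fixed at half the most; returns when the fingers have stopped.
- wait(seconds).
- solve_ik(position, orientation): joint angles nearest the present ones, or None.
- read_camera(name): name is "scene" or "top" or "wrist"; returns the picture (420x560x3 uint8, blue, green, red); there is no depth.
- camera_info(name): a dict with "fovy" (degrees; the focal length in pixels is half the picture's height over the tangent of half this angle, whatever the lens; pixels are square), "cx", "cy" (the principal point, pixels), "world_to_cam" (4x4, takes a point from world to camera coordinates). Camera axes: x right, y down, z forward; pixel columns grow to the right and rows downward; lengths in m; the calibration is good to about 2 mm. A picture is of the moment at which its call begins: read the wrist's pose just before it. camera_info takes no time and is no camera call; for the wrist camera it gives the pose at the moment of the call.
A pose or a line that the arm cannot do raises IKError and nothing moves.
- hand_in(): hands the job in; it is judged then, once.
Trained networks look in the newest picture that a camera, given by its name, has taken for a name from the list of things; names that differ only in an ending like _2 or _b are one class to them, and where a whole thing is asked for, a point or a joint stands for the part that bears it (a point fixed in the world has none). Each returns a list of dicts, best first, with "confidence" (0 to 1); they miss things now and then, are a little off and sometimes report something else, mostly with a low value. They report only what shows in the picture. A call takes as long as a camera call.
- find_in(camera, name): "pixel" ([column, row] in pixels, amid what is visible of it).
- cut_out(camera, name): "mask" (420x560 bool, what is visible of it) and "pixel" ([column, row] in pixels, amid what is visible of it).
- landmark_of(camera, name): "pixel" ([column, row] in pixels: a listed point, or the origin of a listed thing).
Readings, each from a call of its own:
- get_time_s(): time.
- get_qpos(): joint angles.
- get_joint_vel(): joint speeds.
- get_tau(): joint torques, N m.
- get_ee_pos(): TCP position.
- get_eef_rot(): TCP orientation.
- get_force(): force on the tool from outside, world axes, zero at the start.
- get_ft_torque(): the same for the moment, N m.
- get_width(): opening from 0.0 (shut) to 1.0 (fully open).
- get_grip_force(): force on a finger pad.
Only numpy, scipy, OpenCV 4.12 (cv2) and the standard library are available. Lean on these libraries where they do the work, as an engineer would, in place of code of your own. Each camera call takes 0.05 s, during which the arm holds its last target. There are 200 camera calls.

## Working session

There is one attempt and no reset: what is moved stays moved. The work goes in short steps, each a Python script; the robot and the scene stay as the last script left them, time stands still between calls to the robot, and variables do not carry over. Pictures are saved under pics/ and viewed, at most 10 in all, crops included, and the job is handed in when it is done.

```bash
ls; mkdir -p pics; python3 - <<'E'
from plant import *
import cv2,numpy as np
a=read_camera("scene");b=read_camera("top")
cv2.imwrite("pics/s.png",a);cv2.imwrite("pics/t.png",b)
for c in("scene","top"):
    print(c,camera_info(c))
    for n in("raised_top","twin_a_top"):
        print(n,[(d["pixel"],round(d["confidence"],2)) for d in landmark_of(c,n)])
print(get_eef_rot(),get_time_s())
E
```

```text
pics
plant.py
scene {'fovy': 57.57626597332557, 'cx': 279.05084005432633, 'cy': 216.09710380692235, 'world_to_cam': array([[ 0.6223691 ,  0.78258312, -0.01484437, -0.3369036 ],
       [ 0.65752014, -0.53301047, -0.5325102 , -0.20463966],
       [-0.42464569,  0.32165742, -0.84629341,  1.14122793],
       [ 0.        ,  0.        ,  0.        ,  1.        ]])}
raised_top [([271.9, 201.7], 0.47)]
twin_a_top [([145.0, 306.8], 0.66)]
top {'fovy': 57.0355446664781, 'cx': 270.31576635229095, 'cy': 204.48540985384136, 'world_to_cam': array([[ 6.16740237e-03, -9.99980981e-01, -3.19144036e-05,
         1.47489144e-02],
       [-9.88727718e-01, -6.09322314e-03, -1.49600706e-01,
         6.01910298e-01],
       [ 1.49597667e-01,  9.54202407e-04, -9.88746493e-01,
         9.63456213e-01],
       [ 0.00000000e+00,  0.00000000e+00,  0.00000000e+00,
         1.00000000e+00]])}
raised_top [([275.4, 219.8], 0.49)]
twin_a_top [([406.8, 225.1], 0.44)]
[-3.14100064e+00  5.42935622e-05  2.70930998e-01] 0.3
```

View pics/s.png

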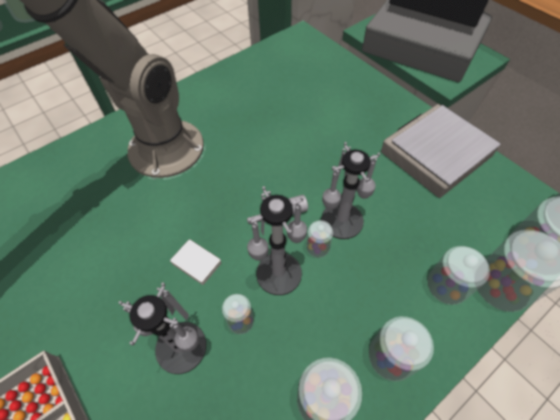

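View pics/t.png

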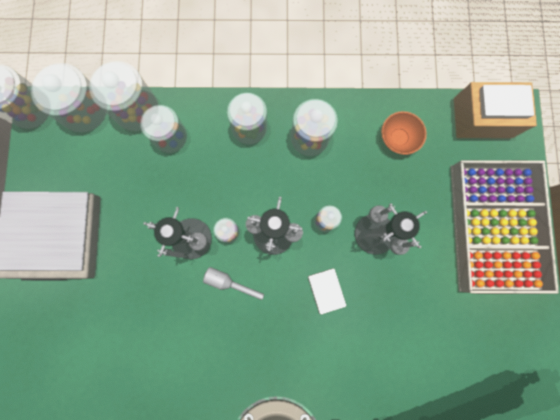

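The scene view shows button discs near (277,206), (357,158) and (147,311). In the top view they are near (274,223), (167,231) and (406,225). I'll refine these and triangulate all three.

```bash
cat > h.py <<'E'
import numpy as np,cv2
def proj(ci):
    f=210/np.tan(np.radians(ci["fovy"]/2));K=np.array([[f,0,ci["cx"]],[0,f,ci["cy"]],[0,0,1]])
    return K@ci["world_to_cam"][:3]
def tri(obs):
    A=[]
    for P,(u,v) in obs: A+= [u*P[2]-P[0],v*P[2]-P[1]]
    X=np.linalg.svd(np.array([a/np.linalg.norm(a[:3]) for a in A]))[2][-1];X=X[:3]/X[3]
    e=[np.round((lambda q:q[:2]/q[2])(P@np.r_[X,1])-p,1) for P,p in obs]
    return X,e
def onz(P,uv,z):
    u,v=uv;A=np.array([u*P[2]-P[0],v*P[2]-P[1]])
    return np.r_[np.linalg.solve(A[:,:2],-A[:,3]-A[:,2]*z),z]
def disc(im,p,r=14):
    """bright disc near p, enclosed by the dark hub"""
    x,y=map(int,p);g=cv2.cvtColor(im,cv2.COLOR_BGR2GRAY)[y-r:y+r+1,x-r:x+r+1]
    m=(g>110).astype(np.uint8);n,l,s,c=cv2.connectedComponentsWithStats(m)
    i=1+np.argmin(np.hypot(*(c[1:]-r).T)+ (s[1:,4]<15)*50)
    return c[i]+[x-r,y-r],s[i,4]
E
python3 - <<'E'
from plant import *
from h import *
S=cv2.imread("pics/s.png");T=cv2.imread("pics/t.png")
Ps=proj(camera_info("scene"));Pt=proj(camera_info("top"))
for a,b in(((277,206),(274,223)),((357,158),(167,231)),((147,311),(406,225))):
    p,n=disc(S,a);q,m=disc(T,b);print(p,n,q,m,*tri([(Ps,p),(Pt,q)]))
    for z in(.253,.298):print(z,onz(Ps,p,z),onz(Pt,q,z))
c=lambda I,x,y:cv2.resize(I[y-25:y+25,x-25:x+25],(250,250),interpolation=0)
cv2.imwrite("pics/c.png",np.vstack([np.hstack([c(S,277,206),c(S,357,158),c(S,147,311)]),np.hstack([c(T,274,223),c(T,167,231),c(T,406,225)])]))
E
```

```text
[275.99350649 204.93506494] 154 [274.29411765 222.5       ] 170 [0.52834934 0.00979111 0.29518149] [array([ 0.3, -0. ]), array([0.2, 0.2])]
0.253 [0.50526615 0.02610546 0.253     ] [0.53304456 0.0098651  0.253     ]
0.298 [0.529582   0.00817505 0.298     ] [0.52836364 0.01030001 0.298     ]
[356.75961538 156.96153846] 104 [166.375 230.625] 152 [0.51486037 0.23101045 0.2488973 ] [array([ 0.4, -0.1]), array([0.3, 0.2])]
0.253 [0.51663947 0.22731066 0.253     ] [0.51499269 0.23053439 0.253     ]
0.298 [0.54010067 0.19426062 0.298     ] [0.51134048 0.21839412 0.298     ]
[145.32  309.765] 200 [406.5704698  224.51677852] 149 [ 0.53072291 -0.2633242   0.24919298] [array([ 0.4, -0. ]), array([0.3, 0.1])]
0.253 [ 0.532225  -0.2635492  0.253    ] [ 0.53056352 -0.26135949  0.253     ]
0.298 [ 0.55451502 -0.25971343  0.298     ] [ 0.52602398 -0.24546844  0.298     ]
```

View pics/c.png

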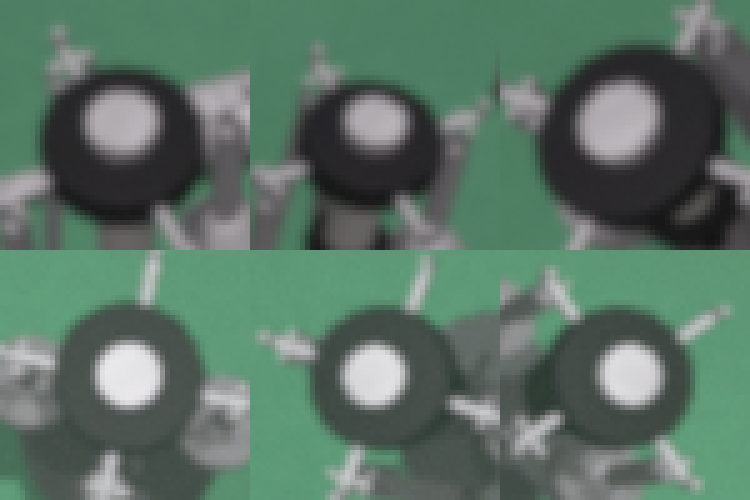

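The middle stand is the raised one, at (0.529, 0.010) with z about 0.297. The twins triangulate to about 0.249. The crops show the disc centroids are right. Next I'll shut the gripper, move above the button and find contact.

```bash
python3 - <<'E'
from plant import *
import numpy as np
p=get_ee_pos();line_to([p[0],p[1],.40],feed=.25)
command_gripper(0.0)
print(get_time_s(),get_width())
R=[np.pi,0,0.0]
try: q=solve_ik([.529,.010,.40],R);print(q)
except Exception as e:print(e)
movep([.529,.010,.40],R)
print(get_ee_pos(),get_eef_rot(),get_time_s())
line_to([.529,.010,.315],feed=.1)
f0=get_force();print(f0,get_time_s())
z=.306
while z>.284:
    line_to([.529,.010,z],feed=.05)
    f=get_force();print(round(z,3),get_ee_pos()[2].round(4),(f-f0).round(1),round(get_time_s(),2))
    if f[2]-f0[2]>3:break
    z-=.002
E
```

```text
1.8917 0.0006248368221054369
[ 0.55143819  0.14035843 -0.73714094  1.53712962  0.09440849  1.50054701
 -1.75822945]
[0.52918623 0.00880902 0.39984833] [ 3.14141907e+00  1.83255051e-04 -1.97115946e-03] 4.4667
[-0.76601123  0.50099966 -0.33084049] 5.4667
0.306 0.3057 [ 1.1 -0.6  0.5] 5.8
0.304 0.3039 [-0.2 -1.2  0.5] 6.05
0.302 0.3019 [0.9 0.  0.7] 6.3
0.3 0.2998 [0.6 0.  0.8] 6.55
0.298 0.2981 [0.5 0.2 0.7] 6.8
0.296 0.2962 [ 1.4 -0.2  2.6] 7.05
0.294 0.2942 [ 1.  -1.3  4.1] 7.3
```

```bash
python3 - <<'E'
from plant import *
import numpy as np
for z in(.29,.286,.275,.26,.252,.2475):
    line_to([.529,.010,z],feed=.03)
    print(z,get_ee_pos().round(4),get_force().round(1),round(get_time_s(),2))
E
```

```text
0.29 [0.5292 0.0101 0.2902] [0.3 0.4 3.8] 7.58
0.286 [0.5292 0.0101 0.2862] [-1.1  0.   5.1] 7.87
0.275 [0.5292 0.0101 0.2752] [-1.  -0.1  4.5] 8.38
0.26 [0.5292 0.01   0.2603] [-0.2 -0.2  4.8] 9.03
0.252 [0.5292 0.0101 0.2521] [-0.  -0.   5.3] 9.45
0.2475 [0.5292 0.01   0.2476] [ 0.3 -0.1  5.5] 9.75
```

```bash
python3 - <<'E'
from plant import *
import numpy as np
line_to([.529,.010,.2468],feed=.03);wait(.2)
print(get_ee_pos().round(4),get_force().round(1))
for z in(.2485,.250,.2515,.2525,.2535,.255,.258):
    line_to([.529,.010,z],feed=.03);wait(.1)
    print(z,get_ee_pos()[2].round(4),get_force().round(1))
line_to([.529,.010,.30],feed=.2)
movep([.40,-.15,.42],[np.pi,0,0])
wait(.2)
a=read_camera("scene");b=read_camera("top")
cv=__import__("cv2");cv.imwrite("pics/s2.png",a);cv.imwrite("pics/t2.png",b)
for c in("scene","top"):print([(d["pixel"],round(d["confidence"],2)) for d in landmark_of(c,"raised_top")])
print(get_time_s())
c=lambda I,x,y:cv.resize(I[y-50:y+50,x-50:x+50],(400,400),interpolation=1)
cv.imwrite("pics/c2.png",np.hstack([c(a,277,220),c(b,274,223)]))
E
```

```text
[0.5292 0.0101 0.2472] [-0.4  0.6  7. ]
0.2485 0.2484 [0.6 0.3 4.1]
0.25 0.25 [0.7 1.5 3.1]
0.2515 0.2515 [1.5 1.  2.2]
0.2525 0.2524 [ 1.2 -0.2  3. ]
0.2535 0.2533 [-0.9  0.8  2.4]
0.255 0.2548 [-0.3  0.6 -0. ]
0.258 0.2581 [ 0.3  0.3 -0.2]
[([274.1, 216.2], 0.72), ([144.7, 307.2], 0.51)]
[([274.6, 224.6], 0.6)]
14.35
```

View pics/c2.png

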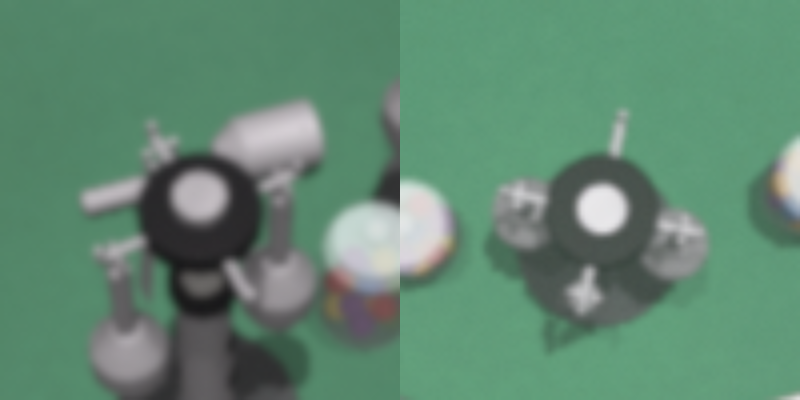

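The crops show the hub lower, with the disc clean and still ringed by the hub. The button followed the tip up for about 7 mm, which is more than its full 6 mm travel. I'll check the height against the twins.

```bash
python3 - <<'E'
from plant import *
from h import *
S=cv2.imread("pics/s2.png");T=cv2.imread("pics/t2.png")
Ps=proj(camera_info("scene"));Pt=proj(camera_info("top"))
for a,b in(((276,217),(274,223)),((357,158),(167,231)),((147,311),(406,225))):
    p,n=disc(S,a,11);q,m=disc(T,b);print(p,n,q,m,*tri([(Ps,p),(Pt,q)]))
E
```

```text
[276.43055556 218.61111111] 144 [274.11258278 224.74834437] 151 [0.52837599 0.00964459 0.24986642] [array([ 0.3, -0. ]), array([0.3, 0.2])]
[356.86363636 156.95454545] 110 [166.375 230.625] 152 [0.51492584 0.23110164 0.24888558] [array([ 0.3, -0. ]), array([0.3, 0.2])]
[145.34975369 309.78325123] 203 [406.5704698  224.51677852] 149 [ 0.53073677 -0.2633249   0.24913086] [array([ 0.4, -0. ]), array([0.3, 0.1])]
```

Level with the twins to within 1 mm, down 45.3 mm, and the twins haven't moved. Handing in.

```bash
python3 -c "
from plant import *
print(get_force(),get_time_s());print(hand_in())"
```

```text
[0.316066   0.50780076 0.56203554] 14.35
the job is handed in; nothing more can be done
None
```

The raised middle stand is now one hole lower (about 45 mm) and level with the other two to within about 1 mm; its button sprang fully back out, so it should be locked, the twins did not move, and I handed the job in at 14.4 s.

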